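# Line up the pipe couplings by size

### The job

Lay out the four loose grey galvanised-steel pipe couplings for the plumber: stand one on the middle of each of the four round black rubber pads on the board, in order of size, the largest on the pad next to the small valve with the red lever and the smallest on the pad farthest from it. Leave all four standing upright on their pads.

Things in the scene. Friction and masses are not known exactly. Their poses are not given: they have to be found in the camera images.
- coupling_largest_center (a point): Centre (half-way up, on the axis) of the largest of four loose grey galvanised-steel pipe couplings: a plain round tube, open at both ends, standing upright, 54 mm outside diameter, 60 mm tall, wall 4.5 mm; z along its axis. Its yaw means nothing.
- coupling_second_center (a point): Centre (half-way up, on the axis) of the second in size of four loose grey galvanised-steel pipe couplings: a plain round tube, open at both ends, standing upright, 44 mm outside diameter, 51 mm tall, wall 4.5 mm; z along its axis. Its yaw means nothing.
- coupling_third_center (a point): Centre (half-way up, on the axis) of the third in size of four loose grey galvanised-steel pipe couplings: a plain round tube, open at both ends, standing upright, 35 mm outside diameter, 43 mm tall, wall 4.5 mm; z along its axis. Its yaw means nothing.
- coupling_smallest_center (a point): Centre (half-way up, on the axis) of the smallest of four loose grey galvanised-steel pipe couplings: a plain round tube, open at both ends, standing upright, 26 mm outside diameter, 36 mm tall, wall 4.5 mm; z along its axis. Its yaw means nothing.
- pad_a_top (a point): Centre of the upper face of one of four identical fixed black round rubber pads, 66 mm diameter, 3 mm thick, on a wooden board (440 x 100 x 12 mm, fixed to the table, upper face 12 mm above it). The pads lie in one straight row along the board's long middle line (the y axis), 75 mm apart; the pad's upper face is 15 mm above the table. The pads' letters say nothing of their order in the row.
- pad_b_top (a point): Centre of the upper face of one of four identical fixed black round rubber pads, 66 mm diameter, 3 mm thick, on a wooden board (440 x 100 x 12 mm, fixed to the table, upper face 12 mm above it). The pads lie in one straight row along the board's long middle line (the y axis), 75 mm apart; the pad's upper face is 15 mm above the table. The pads' letters say nothing of their order in the row.
- pad_c_top (a point): Centre of the upper face of one of four identical fixed black round rubber pads, 66 mm diameter, 3 mm thick, on a wooden board (440 x 100 x 12 mm, fixed to the table, upper face 12 mm above it). The pads lie in one straight row along the board's long middle line (the y axis), 75 mm apart; the pad's upper face is 15 mm above the table. The pads' letters say nothing of their order in the row.
- pad_d_top (a point): Centre of the upper face of one of four identical fixed black round rubber pads, 66 mm diameter, 3 mm thick, on a wooden board (440 x 100 x 12 mm, fixed to the table, upper face 12 mm above it). The pads lie in one straight row along the board's long middle line (the y axis), 75 mm apart; the pad's upper face is 15 mm above the table. The pads' letters say nothing of their order in the row.
- valve_axis (a point): Foot, on the upright axis and 24 mm above the table, of a small fixed brass valve with a red lever at one end of the same board, in line with the pads, 72.5 mm from the centre of the nearest pad. It is 28 to 34 mm across and its top is 72 mm above the table; the lever points 39 mm away from the axis, square to the row, on the side away from the robot (+x). It may be at either end; at the other end stands a low capped copper stub, 34 mm across, its top 32 mm above the table.
Things that resemble listed ones, but are neither listed nor needed, are in the scene too. What is shaped like the part that bears coupling_smallest_center but green is not meant.

How it is judged:
By the outcome, as a careful person would: the job done as asked, in the order asked, and still so for the second after the job is handed in, with the robot touching nothing.
It also fails if it takes over 106 s, if anything falls off the work surface, if the arm or the gripper's body presses on something with over 40 N, if the wrist force passes 120 N, or if a joint passes its speed limit or range.

### The arm

A 6-joint arm with a two-finger parallel gripper is mounted at the origin on the work surface. World frame = base frame: x ahead of the robot, y to its left, z up, the work surface at z = 0. Lengths are in mm, angles in rad, forces in N, time in s.
With the tool pointing down it reaches from about 350 to 875 mm from the base axis. Payload 4.2 kg.
Tool frame: the origin (TCP) lies midway between the tips of the shut fingers; the grasp point (between the pads) lies 19 mm behind it; z points along the fingers, y is the direction in which the jaws open and shut (so a half turn about z gives the same grasp; the last joint's range is limited). The gripper opens to 85 mm and grips with 20 to 120 N. Pads are 22 mm wide; open, the fingers measure 114 mm over their backs; the gripper's body (76 mm by 85 mm) begins 54 mm behind the grasp point. The pads swing forward as they close: fully open they stand 13 mm farther back than shut.
Start: joints at [-1.091, 0.385, 0.008, 0, -1.194, -0.259], TCP at [136.899, -609.801, 231.312] pointing down, gripper open.
Joint ranges: [-3.14, 3.14], [-1.21, 2.06], [-1.07, 1.41], [-3.16, 2.05], [-2.99, -0.16], [-3.1, 3.1]. Speed limits (rad/s): [2.79, 2.79, 3.14, 3.14, 3.14, 3.14].

### API

Orientations are given as a unit quaternion [x, y, z, w].
In Python, from bench import read_state, get_image, job_done, search_frame, regions_of gives the robot as it stands.
- The arm moves only by the tool servo_tool, never from a script. Its arguments are lists of equal length, an entry for each row: "turn": the turn, a rotation vector about the world's x, y, z in rad, a list of three; "dp": the shift along the world's x, y, z in m, a list of three; "fingers": the finger opening in m, from 0 to 0.0854. In form: {"turn": [[rx, ry, rz], ...], "dp": [[tx, ty, tz], ...], "fingers": [fingers, ...]}. A call has exactly 5 rows; each row shifts and turns the pose as measured when the row begins; what a row does not reach is not made up. A row lasts 1/8 s, in which the tool goes at most 62.5 mm and 10.7 degrees, less where a joint would pass 70% of its speed; a pose out of reach is approached as far as the arm can. A call is refused whole if a number of a shift passes 0.0625 or a number of a turn 0.188, either way. A call with a gripper value outside its range is refused whole. The fingers move at their own pace and stop on an object; the grip force is fixed at half the most. Time passes only in rows, so rows that do not move let the fingers close, or fill a call up. It gives the time, the measured TCP pose, the force and the opening at its end, in the units of the state.
- read_state(): the state, without advancing time (a new reading comes with each control period).
- get_image(name): name is "scene" or "top" or "wrist"; returns a dict with "img" (400x640x3 uint8, red, green, blue), "vfov" (degrees; the focal length in pixels is half the picture's height over the tangent of half this angle, whatever the lens; pixels are square), "cx", "cy" (the principal point, pixels), "k1" (the pictures are not rectified: a ray, as slopes to the right and down, at radius r is drawn at 1 + k1 r^2 times it, then the intrinsics apply), "world_from_camera" (4x4, takes a point from camera to world coordinates); the wrist camera has in their place "mount" (4x4, takes a point from camera to tool coordinates, whose origin is the TCP and whose axes are the flange's). Camera axes: x right, y down, z forward; pixel columns grow to the right and rows downward; lengths in mm; the calibration is good to about 2 mm. A picture is of the moment at which its call begins: read the wrist's pose just before it. There is no depth.
- job_done(): hands the job in, once; it reports no verdict.
Trained networks look in the newest picture that a camera, given by its name, has taken for a name from the list of things; names that differ only in an ending like _2 or _b are one class to them, and where a whole thing is asked for, a point or a joint stands for the part that bears it (a point fixed in the world has none). Each returns a list of dicts, best first, with "score" (0 to 1); they miss things now and then, are a little off and sometimes report something else, mostly with a low value. They report only what shows in the picture. A call takes as long as a camera call. They do not tell look-alikes from the thing itself.
- search_frame(query, camera): "box" ([left, top, width, height] in pixels, round what is visible of it).
- regions_of(query, camera): "region" (400x640 bool, what is visible of it) and "box" ([left, top, width, height] in pixels, round what is visible of it).
The state is a dict: "clock": time; "joints": joint angles; "joint_vel": joint speeds; "joint_efforts": joint torques, N m; "position": TCP position; "ee_rot": TCP orientation; "contact_force": force on the tool from outside, world axes, zero at the start; "wrist_torque": the same for the moment, N m; "gripper_width": finger opening in mm.
Only numpy, scipy, OpenCV 4.12 (cv2) and the standard library are available. Lean on these libraries where they do the work, as an engineer would, in place of code of your own. Each camera call takes 0.05 s, during which the arm holds its last target. There are 200 camera calls.

## Working session

There is one attempt and no reset: what is moved stays moved. The work goes in short steps, Python scripts to look and compute and a tool call to move; the robot and the scene stay as the last step left them, time stands still between calls to the robot, and variables do not carry over. Pictures are saved under pics/ and viewed, about 12 in all and at most 16, crops included, and the job is handed in when it is done.

Besides the shell and the picture viewer there is one more tool, called after "Call:" as name(argument=value, ...), one argument or row to a line, values as JSON. servo_tool: Moves the arm, as the interface text tells. Its arguments: {"type":"object","properties":{"turn":{"type":"array","items":{"type":"array","items":{"type":"number"}}},"dp":{"type":"array","items":{"type":"array","items":{"type":"number"}}},"fingers":{"type":"array","items":{"type":"number"}}},"required":["turn","dp","fingers"]}

```bash
ls; mkdir -p pics
python3 - <<'E'
from bench import *
import cv2,numpy as np
print(read_state())
for n in ["scene","top"]:
    g=get_image(n); cv2.imwrite(f"pics/{n}0.png",g["img"][:,:,::-1])
    print({k:v for k,v in g.items() if k!="img"})
    for q in ["coupling_largest_center","coupling_second_center","coupling_third_center","coupling_smallest_center","pad_a_top","valve_axis"]:
        try: print(n,q,[(round(d["score"],2),np.round(d["box"]).tolist()) for d in search_frame(q,n)])
        except Exception as e: print(q,e)
E
```

```text
pics
{'clock': 0.0, 'joints': array([-1.09137451e+00,  3.85569679e-01,  6.60805786e-03, -4.89539358e-04,
       -1.19400253e+00, -2.58614002e-01]), 'joint_vel': array([-6.86283766e-04,  3.74869375e-04, -5.67794623e-04,  5.49335171e-04,
       -2.62444764e-04, -6.01718131e-05]), 'joint_efforts': array([-1.31964171e-03, -3.92289090e+01,  1.88396806e+01,  4.18618575e+00,
       -4.68659273e-03,  7.14575332e-07]), 'position': array([ 136.779322  , -609.24364447,  230.2081173 ]), 'ee_rot': array([-1.10089931e-01,  9.93921013e-01,  1.09300334e-03, -1.78779880e-04]), 'contact_force': array([-1.33872363, -0.93566136,  0.26289282]), 'wrist_torque': array([ 4.42519225e-02,  2.26151498e-05, -2.56273687e-02]), 'gripper_width': 85.32326567101401}
{'vfov': 46.440131221483284, 'cx': 319.56646871794635, 'cy': 198.255883988784, 'k1': 0.04705844388904984, 'world_from_camera': array([[ 1.27156935e-01,  7.69886173e-01, -6.25384996e-01,
         1.24273326e+03],
       [ 9.91811248e-01, -1.06253553e-01,  7.08564130e-02,
        -8.33118086e+01],
       [-1.18980050e-02, -6.29273758e-01, -7.77092642e-01,

[... 615 characters left out ...]
4110949947, 'world_from_camera': array([[-1.18389712e-02, -9.93389856e-01,  1.14177197e-01,
         3.93788563e+02],
       [-9.99769244e-01,  9.71275797e-03, -1.91604283e-02,
         2.13972520e+01],
       [ 1.79247997e-02, -1.14377690e-01, -9.93275614e-01,
         1.23937329e+03],
       [ 0.00000000e+00,  0.00000000e+00,  0.00000000e+00,
         1.00000000e+00]])}
top coupling_largest_center [(0.68, [190.0, 215.0, 21.0, 18.0])]
top coupling_second_center [(0.76, [436.0, 226.0, 21.0, 15.0])]
top coupling_third_center [(0.68, [364.0, 238.0, 13.0, 14.0])]
top coupling_smallest_center []
top pad_a_top [(0.95, [284.0, 154.0, 24.0, 22.0])]
top valve_axis [(0.6, [392.0, 159.0, 15.0, 23.0])]
```

Run:
```python
import cv2
a=cv2.imread("pics/scene0.png")[110:310,130:530]; b=cv2.imread("pics/top0.png")[110:310,130:530]
cv2.imwrite("pics/a.png",cv2.resize(a,None,fx=2,fy=2,interpolation=2)); cv2.imwrite("pics/b.png",cv2.resize(b,None,fx=2,fy=2,interpolation=2))
```

```text
(no output)
```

View pics/a.png

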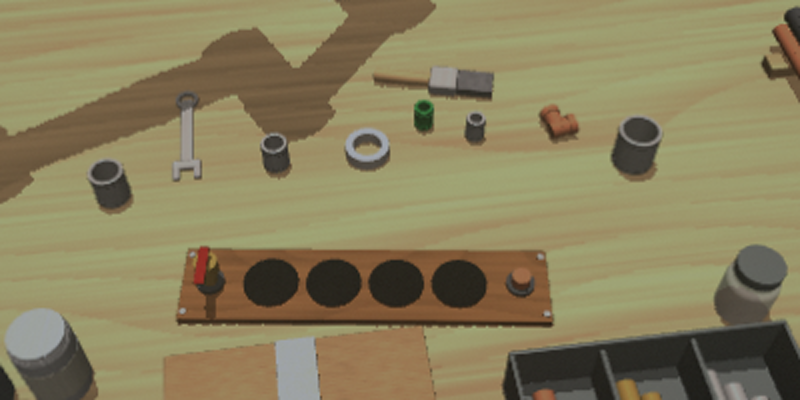

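View pics/b.png

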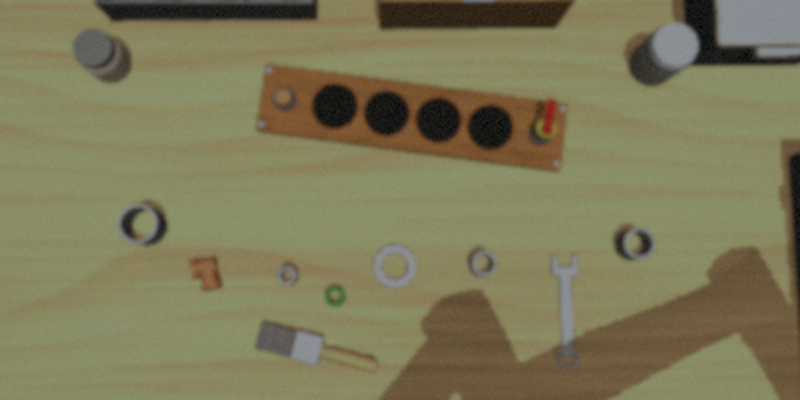

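```bash
cat > h.py <<'E'
import numpy as np,cv2
from bench import *
from scipy.optimize import least_squares
from scipy.spatial.transform import Rotation as R
def cam(n):
    s=read_state(); g=get_image(n)
    if "mount" in g:
        T=np.eye(4); T[:3,:3]=R.from_quat(s["ee_rot"]).as_matrix(); T[:3,3]=s["position"]; g["world_from_camera"]=T@g["mount"]
    g["f"]=200/np.tan(np.radians(g["vfov"]/2)); g["inv"]=np.linalg.inv(g["world_from_camera"]); return g
def proj(g,P):
    P=np.atleast_2d(P); c=P@g["inv"][:3,:3].T+g["inv"][:3,3]; s=c[:,:2]/c[:,2:]
    s=s*(1+g["k1"]*(s**2).sum(1,keepdims=True)); return s*g["f"]+[g["cx"],g["cy"]]
def back(g,uv,z):
    d=(np.array(uv,float)-[g["cx"],g["cy"]])/g["f"]; s=d.copy()
    for _ in range(8): s=d/(1+g["k1"]*(s@s))
    r=g["world_from_camera"][:3,:3]@np.r_[s,1]; o=g["world_from_camera"][:3,3]
    return (o+r*(z-o[2])/r[2])[:2]
A=np.linspace(0,2*np.pi,73)
def circ(x,y,r,z): return np.c_[x+r*np.cos(A),y+r*np.sin(A),0*A+z]
def cyl_box(g,x,y,d,h,z0=0):
    p=proj(g,np.r_[circ(x,y,d/2,z0),circ(x,y,d/2,z0+h)]); return np.r_[p.min(0),p.max(0)]
def fit_cyl(obs,d,h,z0=0):  # obs: list of (cam, box ltwh)
    b=[(g,np.array([q[0],q[1],q[0]+q[2],q[1]+q[3]],float)) for g,q in obs]
    g,q=b[0]; x0=back(g,((q[0]+q[2])/2,(q[1]+q[3])/2),z0+h/2)
    r=least_squares(lambda v:np.concatenate([cyl_box(g,*v,d,h,z0)-q for g,q in b]),x0)
    return r.x, np.round(r.fun,1)
DIM=dict(largest=(54,60),second=(44,51),third=(35,43),smallest=(26,36))
E
python3 - <<'E'
from h import *
G={n:cam(n) for n in ["scene","top"]}
for n in DIM:
    obs=[]
    for c in G:
        r=search_frame(f"coupling_{n}_center",c)
        if n=="smallest":
            r=[q for q in r if (G[c]["img"][int(q["box"][1]):int(q["box"][1]+q["box"][3]),int(q["box"][0]):int(q["box"][0]+q["box"][2])].mean((0,1))@[-1,2,-1])<40]
        for q in r: print(n,c,q["score"],q["box"],fit_cyl([(G[c],q["box"])],*DIM[n])[0])
        if r: obs.append((G[c],r[0]["box"]))
    print(n,fit_cyl(obs,*DIM[n]))
for c,(x0,y0,x1,y1) in dict(scene=(240,230,380,270),top=(282,145,390,190)).items():
    m=(G[c]["img"][y0:y1,x0:x1].max(2)<50).astype(np.uint8)
    N,l,s,ce=cv2.connectedComponentsWithStats(m)
    for i in range(1,N):
        if s[i,4]>150: print(c,s[i,4],ce[i]+[x0,y0],back(G[c],ce[i]+[x0,y0],15))
print("smallest by eye", back(G["scene"],(130+476/2,110+118/2),36), back(G["top"],(130+288/2,110+274/2),36))
print("green", back(G["scene"],(130+424/2,110+103/2),36), back(G["top"],(130+335/2,110+295/2),36))
print("valve",back(G["scene"],(234,238),72),back(G["top"],(130+545/2,110+128/2),60))
E
```

```text
largest scene 0.95 [437.7, 169.5, 22.8, 23.9] [484.48428706 344.37054077]
largest top 0.75 [187.3, 214.0, 25.4, 18.8] [481.67413777 342.92741015]
largest (array([482.94222255, 343.86702605]), array([-1.9, -3.9,  1.1,  2.8, -0.4, -1.6, -0.3,  0.7]))
second scene 0.78 [174.3, 189.5, 22.5, 25.5] [ 457.25728278 -339.47996364]
second top 0.65 [437.3, 224.1, 21.4, 17.1] [ 449.0753752  -345.14485367]
second top 0.44 [284.6, 155.2, 21.9, 20.2] [644.3232663   79.28380461]
second (array([ 452.14120277, -342.4140251 ]), array([-0.9, -1.6, -1.2, -1.3, -0.9, -0.9, -1.2, -1.3]))
third scene 0.67 [261.9, 176.7, 13.4, 23.5] [ 436.49130189 -126.42834601]
third (array([ 436.49130189, -126.42834601]), array([-0.7,  1.4,  0.7, -1.4]))
smallest scene 0.53 [359.2, 165.7, 13.2, 15.0] [415.39212942 137.74402741]
smallest top 0.64 [338.5, 161.3, 20.6, 19.3] [628.63465325 -71.87667442]
smallest (array([540.00668291,  36.74077436]), array([-28.6,  39.5, -31.4,  41.3, -32.2,  35.5, -43.5,  26.8]))
scene 483 [265.07867495 250.75983437] [ 624.83169663 -146.79063019]
scene 484 [296.35123967 251.00206612] [635.66487097 -72.73697014]
scene 486 [327.8127572  251.16872428] [646.26670061   1.66741522]
scene 484 [359.13842975 251.44008264] [657.02251886  75.50335589]
top 331 [296.94864048 162.63141994] [654.72715368  76.0725615 ]
top 329 [322.89361702 166.19756839] [643.75828146   1.91457465]
top 327 [348.77981651 169.59327217] [633.25843023 -72.11322965]
top 325 [374.72923077 173.20307692] [ 622.11326045 -146.2943714 ]
smallest by eye [416.9897512  142.34679994] [414.74960315 139.17958857]
green [380.03141894  77.74599293] [385.31707124  74.80908814]
valve [ 617.81878738 -211.77264381] [ 610.7922787  -216.79775825]
```

Call:
servo_tool(
  turn=[
    [0,0,0.17],
    [0,0,0.17],
    [0,0,0.17],
    [0,0,0.17],
    [0,0,0.17],
  ],
  dp=[
    [0.042,0.035,0],
    [0.042,0.035,0],
    [0.042,0.035,0],
    [0.042,0.035,0],
    [0.042,0.035,0],
  ],
  fingers=[0.085,0.085,0.085,0.085,0.085],
)

```text
clock: 1.82
position: [349.5, -432.0, 231.1]
ee_rot: [-0.519, 0.855, -0.001, -0.0]
contact_force: [0.8, 0.2, 0.5]
gripper_width: 85.1
```

Call:
servo_tool(
  turn=[
    [0,0,0.12],
    [0,0,0.12],
    [0,0,0.1],
    [0,0,0],
    [0,0,0],
  ],
  dp=[
    [0.035,0.03,0],
    [0.035,0.03,0],
    [0.035,0.03,0],
    [0,0,0],
    [0,0,0],
  ],
  fingers=[0.085,0.085,0.085,0.085,0.085],
)

```text
clock: 2.45
position: [460.3, -336.2, 231.8]
ee_rot: [-0.663, 0.749, -0.002, 0.0]
contact_force: [-0.5, -0.6, 0.6]
gripper_width: 84.9
```

```bash
cat >> h.py <<'E'
PADS=np.array([[623.4,-146.5],[634.5,-72.4],[645,1.8],[656,75.8]])
def look(n,save=None,z0=0):
    g=cam("wrist"); s=read_state()
    for f in (search_frame,):
        for q in f(f"coupling_{n}_center","wrist"):
            x,r=fit_cyl([(g,q["box"])],*DIM[n],z0); print(round(q["score"],2),np.round(q["box"]),"xy",np.round(x,1),"res",r,"d",np.round(x-s["position"][:2],1))
    if save: cv2.imwrite(save,g["img"][:,:,::-1])
    y=R.from_quat(s["ee_rot"]).as_matrix()[:,1]; print("pos",np.round(s["position"],1),"jaw deg",np.degrees(np.arctan2(y[1],y[0])))
    return g
E
python3 -c "
from h import *
g=look('second','pics/w1.png');print(g['mount'])"
```

```text
0.57 [303. 144.  55.  49.] xy [ 454.4 -342.3] res [ 3.6 -2.1 -3.6  1.8] d [-5.8 -5.9]
pos [ 460.2 -336.4  231.8] jaw deg 172.9892464173904
[[-1.12546242e-03 -9.62315567e-01 -2.71932865e-01  6.84232732e+01]
 [ 9.99998805e-01 -7.94783115e-04 -1.32616893e-03 -5.63893548e-02]
 [ 1.06006535e-03 -2.71934032e-01  9.62315311e-01 -1.41954307e+02]
 [ 0.00000000e+00  0.00000000e+00  0.00000000e+00  1.00000000e+00]]
```

View pics/w1.png

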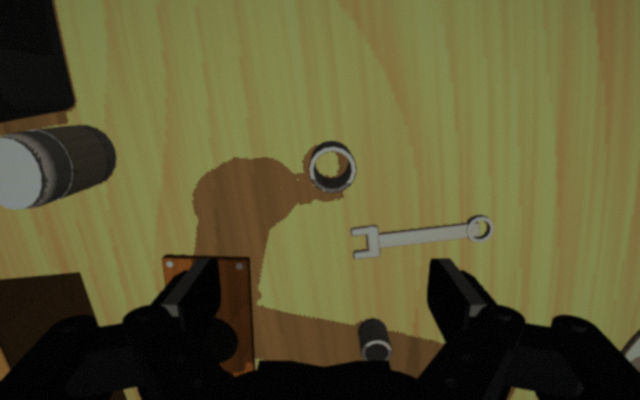

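Call:
servo_tool(
  turn=[
    [0,0,-0.02],
    [0,0,0],
    [0,0,0],
    [0,0,0],
    [0,0,0],
  ],
  dp=[
    [-0.006,-0.006,-0.05],
    [0,0,-0.06],
    [0,0,-0.06],
    [0,0,-0.04],
    [0,0,-0.008],
  ],
  fingers=[0.085,0.085,0.085,0.085,0.085],
)

```text
clock: 3.18
position: [450.8, -348.3, 12.1]
ee_rot: [-0.651, 0.759, -0.006, 0.002]
contact_force: [-0.2, -0.3, 0.8]
gripper_width: 85.1
```

Call:
servo_tool(
  turn=[
    [0,0,0],
    [0,0,0],
    [0,0,0],
    [0,0,0],
    [0,0,0],
  ],
  dp=[
    [0.003,0.006,-0.002],
    [0,0,0],
    [0,0,0],
    [0,0,0],
    [0,0,0],
  ],
  fingers=[0.085,0.03,0.03,0.03,0.03],
)

```text
clock: 3.8
position: [457.1, -344.2, 15.9]
ee_rot: [-0.651, 0.759, -0.011, 0.004]
contact_force: [0.8, 0.0, -1.4]
gripper_width: 42.0
```

Call:
servo_tool(
  turn=[
    [0.01,0.02,0],
    [0,0,0],
    [0,0,0],
    [0,0,0],
    [0,0,0],
  ],
  dp=[
    [0,0,0.03],
    [0,0,0.05],
    [0.01,0.02,0.035],
    [0.03,0.045,0],
    [0.03,0.045,0],
  ],
  fingers=[0.03,0.03,0.03,0.03,0.03],
)

```text
clock: 4.42
position: [525.5, -233.1, 134.0]
ee_rot: [-0.648, 0.762, 0.001, 0.0]
contact_force: [-0.3, -0.5, -2.3]
gripper_width: 42.3
```

Call:
servo_tool(
  turn=[
    [0,0,0],
    [0,0,0],
    [0,0,0],
    [0,0,0],
    [0,0,0],
  ],
  dp=[
    [0.03,0.045,0],
    [0.03,0.045,0],
    [0.03,0.045,-0.02],
    [0.012,0.018,-0.03],
    [0,0,0],
  ],
  fingers=[0.03,0.03,0.03,0.03,0.03],
)

```text
clock: 5.05
position: [631.5, -70.9, 82.9]
ee_rot: [-0.649, 0.761, 0.0, 0.002]
contact_force: [0.4, -0.3, -1.3]
gripper_width: 42.0
```

```bash
cat >> h.py <<'E'
def padlook(save=None):
    g=cam("wrist")
    m=(g["img"].max(2)<45).astype(np.uint8)
    cv2.imwrite(save or "pics/tmp.png",g["img"][:,:,::-1])
    N,l,s,ce=cv2.connectedComponentsWithStats(m)
    for i in range(1,N):
        if s[i,4]>300: print(s[i].tolist(),np.round(ce[i]),np.round(back(g,ce[i],15),1))
    return g
E
python3 -c "
from h import *
look('second','pics/w2.png',z0=60);padlook()
for p in PADS: print(proj(cam('wrist'),np.r_[p,15]))"
```

```text
0.81 [257. 208. 129. 149.] xy [632.8 -67.7] res [ 4.6  0.6 -4.6 -1.2] d [0.4 3.9]
pos [632.4 -71.7  84.7] jaw deg 170.94500050845912
[267, 30, 111, 116, 10025] [322.  88.] [ 622.4 -148.5]
[603, 47, 37, 54, 1654] [623.  75.] [ 441.2 -131. ]
[0, 162, 636, 238, 47972] [317. 336.] [652.5  15.6]
[274, 271, 72, 75, 1809] [298. 300.] [660.5 -14.8]
[351, 274, 22, 63, 626] [363. 304.] [617.5  -5.2]
[[321.18613827  92.11754819]]
[[323.12938131 215.68665483]]
[[325.50544203 317.78982971]]
[[326.72668517 400.42321843]]
```

View pics/w2.png

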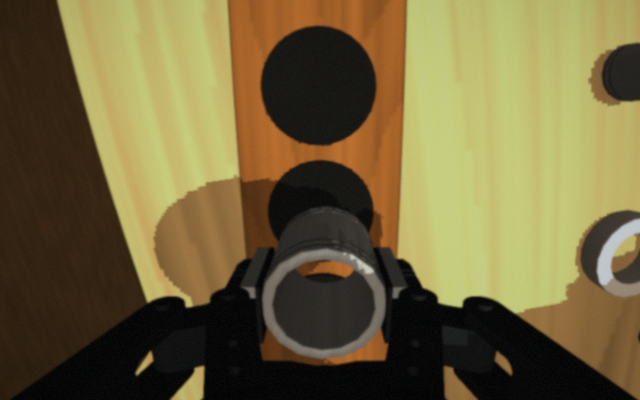

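```bash
python3 -c "
from h import *
g=cam('wrist');s=read_state();print(s['position'])
for z in (116,121,126): print(z,back(g,(324,303),z))
r=g['world_from_camera'];
for n in ['second']:
  q=search_frame('coupling_second_center','wrist')[0]['box']
  for z in (64,68,72,76): print(z,fit_cyl([(g,q)],44,51,z))
  rg=regions_of('coupling_second_center','wrist')[0]; print(rg['box'],q)
"
```

```text
[632.97921421 -73.35474877  87.1129408 ]
116 [632.97162965 -72.06254176]
121 [632.42333016 -75.13015271]
126 [631.87503067 -78.19776366]
64 (array([633.78784504, -69.4977106 ]), array([ 5.1,  0.9, -5.1, -1.5]))
68 (array([633.38124819, -71.75162085]), array([ 3. , -1.2, -3. ,  0.7]))
72 (array([632.96852422, -74.00631895]), array([ 0.7, -3.5, -0.7,  3.2]))
76 (array([632.55591954, -76.26255688]), array([-1.8, -5.9,  1.8,  5.7]))
[259.9, 207.4, 129.6, 152.5] [258.2, 208.8, 129.7, 149.5]
```

Call:
servo_tool(
  turn=[
    [0,0,0],
    [0,0,0],
    [0,0,0],
    [0,0,0],
    [0,0,0],
  ],
  dp=[
    [0.001,0,-0.03],
    [0,0,-0.015],
    [0,0,-0.004],
    [0,0,0],
    [0,0,0],
  ],
  fingers=[0.03,0.03,0.03,0.03,0.03],
)

```text
clock: 6.18
position: [635.7, -73.9, 39.4]
ee_rot: [-0.648, 0.762, -0.004, 0.006]
contact_force: [0.7, -0.1, -1.8]
gripper_width: 42.2
```

Call:
servo_tool(
  turn=[
    [0,0.014,0],
    [0,0,0],
    [0,0,0],
    [0,0,0],
    [0,0,0],
  ],
  dp=[
    [0,0,-0.005],
    [0,0,-0.003],
    [0,0,-0.003],
    [0,0,0],
    [0,0,0],
  ],
  fingers=[0.03,0.03,0.03,0.03,0.03],
)

```text
clock: 6.8
position: [637.0, -73.6, 30.1]
ee_rot: [-0.648, 0.761, -0.0, 0.002]
contact_force: [-0.4, -0.7, -1.3]
gripper_width: 41.8
```

Call:
servo_tool(
  turn=[
    [0,0,0],
    [0,0,0],
    [0,0,0],
    [0,0,0],
    [0,0,0],
  ],
  dp=[
    [-0.002,0,-0.002],
    [0,0,-0.002],
    [0,0,-0.001],
    [0,0,-0.001],
    [0,0,0],
  ],
  fingers=[0.03,0.03,0.03,0.03,0.03],
)

```text
clock: 7.42
position: [636.9, -73.6, 30.0]
ee_rot: [-0.649, 0.761, -0.003, 0.004]
contact_force: [-0.5, -0.3, -0.7]
gripper_width: 42.4
```

Call:
servo_tool(
  turn=[
    [0,0,0],
    [0,0,0],
    [0,0,0],
    [0,0,0],
    [0,0,0],
  ],
  dp=[
    [-0.001,0,-0.004],
    [0,0,0],
    [0,0,0],
    [0,0,0],
    [0,0,0],
  ],
  fingers=[0.03,0.03,0.03,0.03,0.03],
)

```text
clock: 8.05
position: [637.4, -73.2, 29.9]
ee_rot: [-0.65, 0.76, -0.004, 0.005]
contact_force: [-1.2, 1.3, 3.5]
gripper_width: 42.3
```

Call:
servo_tool(
  turn=[
    [0,0.015,0],
    [0,0,0],
    [0,0,0],
    [0,0,0],
    [0,0,0],
  ],
  dp=[
    [0,0,0.006],
    [-0.004,0,0],
    [0,0,-0.002],
    [0,0,-0.003],
    [0,0,-0.003],
  ],
  fingers=[0.03,0.03,0.03,0.03,0.03],
)

```text
clock: 8.68
position: [632.5, -73.4, 29.9]
ee_rot: [-0.65, 0.76, 0.002, -0.003]
contact_force: [-8.0, 3.7, 22.1]
gripper_width: 42.1
```

Call:
servo_tool(
  turn=[
    [0,0,0],
    [0,0,0],
    [0,0,0],
    [0,0,0],
    [0,0,0],
  ],
  dp=[
    [0.001,0,0.001],
    [0,0,0],
    [0,0,0],
    [0,0,0.03],
    [0,0,0.06],
  ],
  fingers=[0.03,0.085,0.085,0.085,0.085],
)

```text
clock: 9.3
position: [630.0, -73.7, 116.5]
ee_rot: [-0.65, 0.76, 0.005, -0.008]
contact_force: [0.2, -0.3, -0.0]
gripper_width: 84.7
```

Call:
servo_tool(
  turn=[
    [0,-0.018,0],
    [0,0,0],
    [0,0,0],
    [0,0,0],
    [0,0,0],
  ],
  dp=[
    [-0.03,-0.01,0.05],
    [-0.055,-0.015,0.02],
    [-0.055,-0.015,0],
    [-0.045,-0.012,0],
    [-0.003,0,0],
  ],
  fingers=[0.085,0.085,0.085,0.085,0.085],
)

```text
clock: 9.93
position: [440.2, -127.1, 192.7]
ee_rot: [-0.651, 0.759, -0.005, 0.004]
contact_force: [0.6, 0.3, -0.2]
gripper_width: 85.8
```

```bash
python3 -c "
from h import *
look('third','pics/w3.png');g=cam('top')
q=search_frame('coupling_second_center','top')
for i in q: print(i['score'],i['box'],fit_cyl([(g,i['box'])],44,51,15))
g=cam('scene')
q=search_frame('coupling_second_center','scene')
for i in q: print(i['score'],i['box'],fit_cyl([(g,i['box'])],44,51,15))
"
```

```text
0.86 [321. 153.  43.  48.] xy [ 426.2 -129.9] res [ 0.7 -0.1 -0.7  0.1] d [-15.4  -3.1]
pos [ 441.5 -126.9  192.9] jaw deg 171.20260180333935
0.55 [339.0, 158.5, 18.1, 19.4] (array([631.75544792, -67.72170563]), array([ 0.6,  0.2, -0.6, -0.2]))
0.94 [287.3, 232.6, 19.9, 25.3] (array([636.69932625, -69.00114024]), array([ 0. , -1.2, -0. ,  1.2]))
```

View pics/w3.png

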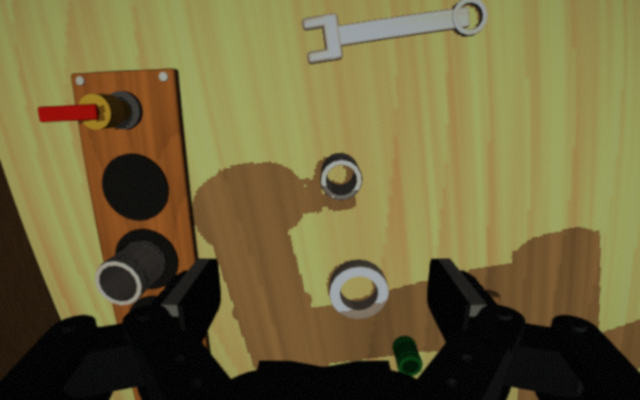

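```bash
python3 -c "
from h import *
g=cam('top');print(back(g,(371,241),43)); g=cam('scene'); print(back(g,(267.5,181.5),43))
look('third')
g=cam('wrist')
print(back(g,(342,178),43),[proj(g,np.r_[p,15]) for p in PADS])
g=cam('scene')
i=g['img'][160:290,200:410]
cv2.imwrite('pics/s3.png',cv2.resize(i[:,:,::-1],None,fx=3.8,fy=3.8,interpolation=2))
"
```

```text
[ 427.94886648 -127.46102541]
[ 430.56684967 -127.16496904]
0.6 [327. 150.  41.  50.] xy [ 425.  -130.7] res [-0.3  1.   0.3 -0.9] d [-18.7  -4.5]
pos [ 443.7 -126.2  192. ] jaw deg 171.27526532575882
[ 429.26845871 -131.72912465] [array([[135.94766885, 187.52951456]]), array([[147.03829993, 259.91694772]]), array([[158.46365688, 323.76058615]]), array([[168.90029488, 379.43972245]])]
```

View pics/s3.png

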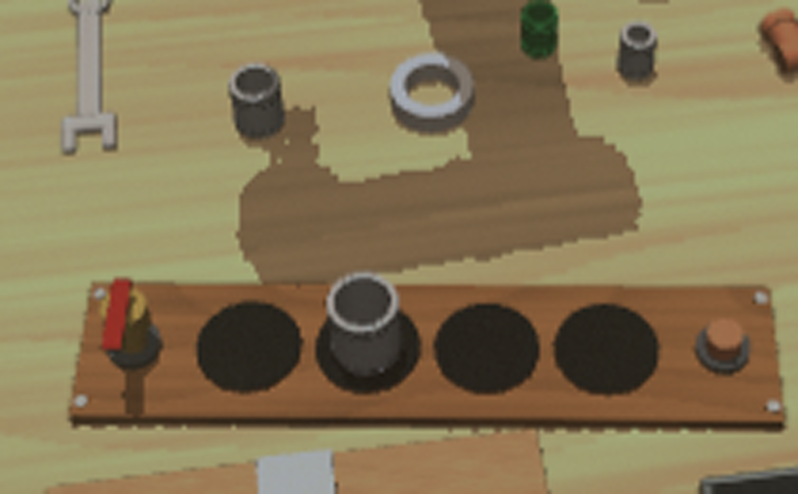

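Call:
servo_tool(
  turn=[
    [0,0.012,0],
    [0,0,0],
    [0,0,0],
    [0,0,0],
    [0,0,0],
  ],
  dp=[
    [-0.013,-0.001,-0.04],
    [0,0,-0.06],
    [0,0,-0.045],
    [0,0,-0.006],
    [0,0,0],
  ],
  fingers=[0.085,0.085,0.085,0.085,0.085],
)

```text
clock: 11.15
position: [433.6, -127.4, 40.3]
ee_rot: [-0.652, 0.758, -0.004, 0.002]
contact_force: [-0.3, 0.0, -0.4]
gripper_width: 84.9
```

Call:
servo_tool(
  turn=[
    [0,0.008,0],
    [0,0,0],
    [0,0,0],
    [0,0,0],
    [0,0,0],
  ],
  dp=[
    [-0.004,-0.001,-0.02],
    [-0.001,0,-0.009],
    [0,0,-0.001],
    [0,0,0],
    [0,0,0],
  ],
  fingers=[0.085,0.085,0.085,0.02,0.02],
)

```text
clock: 11.78
position: [435.0, -128.1, 16.3]
ee_rot: [-0.653, 0.758, -0.007, 0.005]
contact_force: [0.5, 0.2, 1.5]
gripper_width: 51.2
```

Call:
servo_tool(
  turn=[
    [0,0,0],
    [0,0,0],
    [0,0,0],
    [0,0,0],
    [0,0,0],
  ],
  dp=[
    [0,0,0],
    [0,0,0],
    [0,0,0],
    [0,0,0.02],
    [0.02,0.01,0.04],
  ],
  fingers=[0.02,0.02,0.02,0.02,0.02],
)

```text
clock: 12.4
position: [450.7, -118.4, 74.9]
ee_rot: [-0.652, 0.758, -0.003, 0.001]
contact_force: [1.4, -0.5, -1.8]
gripper_width: 33.8
```

Call:
servo_tool(
  turn=[
    [0,0,0],
    [0,0,0],
    [0,0,0],
    [0,0,0],
    [0,0,0],
  ],
  dp=[
    [0.02,0.025,0.04],
    [0.048,0.032,0.003],
    [0.048,0.03,0],
    [0.048,0.02,0],
    [0.015,0.005,0],
  ],
  fingers=[0.02,0.02,0.02,0.02,0.02],
)

```text
clock: 13.02
position: [635.8, -2.0, 121.9]
ee_rot: [-0.652, 0.759, -0.005, 0.004]
contact_force: [-1.4, -0.0, -2.0]
gripper_width: 33.8
```

Call:
servo_tool(
  turn=[
    [0,0.012,0],
    [0,0,0],
    [0,0,0],
    [0,0,0],
    [0,0,0],
  ],
  dp=[
    [0.008,0.003,-0.02],
    [0,0,-0.025],
    [0,0,-0.01],
    [0,0,0],
    [0,0,0],
  ],
  fingers=[0.02,0.02,0.02,0.02,0.02],
)

```text
clock: 13.65
position: [645.2, 2.2, 63.5]
ee_rot: [-0.652, 0.758, -0.0, -0.001]
contact_force: [0.3, 0.5, -0.6]
gripper_width: 33.9
```

```bash
cat >> h.py <<'E'
def held(n,save):
    "offset of a held coupling (axis along tool z assumed) and pads seen"
    g=look(n,save,z0=0); s=read_state(); z=s["position"][2]
    d,h=DIM[n]
    for q in search_frame(f"coupling_{n}_center","wrist")[:1]:
        b=np.array(q["box"]); b=np.r_[b[:2],b[:2]+b[2:]]
        r=least_squares(lambda v:cyl_box(g,v[0],v[1],d,h,v[2])-b,[*s["position"][:2],z-14])
        print("held xy",np.round(r.x,1),"off",np.round(r.x-s["position"],1),np.round(r.fun,1))
    return g
E
python3 -c "
from h import *
g=held('third','pics/w4.png');padlook();print([np.round(proj(g,np.r_[p,15])) for p in PADS])"
```

```text
0.66 [278. 205.  92. 120.] xy [648.1  20.5] res [ 11.8  15.5 -11.8 -15.3] d [ 2.9 18.3]
pos [645.2   2.2  63.7] jaw deg 171.36118681670385
held xy [644.8  -1.5  44.7] off [ -0.5  -3.7 -19.1] [-1.1  1.1  1.1 -0.9]
[288, 33, 81, 88, 5523] [327.  76.] [631.4 -78.3]
[263, 45, 125, 105, 1768] [329. 121.] [633.7 -55.8]
[0, 168, 635, 232, 52715] [321. 335.] [657.8  73.5]
[290, 252, 54, 52, 897] [311. 269.] [656.9  27.5]
[array([[322., -70.]]), array([[323.,  89.]]), array([[324., 227.]]), array([[325., 338.]])]
```

View pics/w4.png

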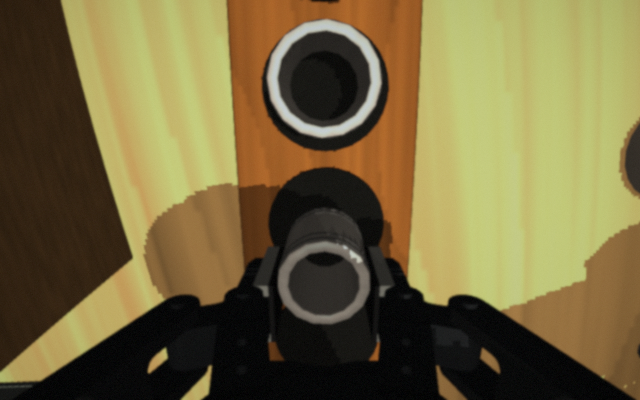

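Call:
servo_tool(
  turn=[
    [0,0,0],
    [0,0,0],
    [0,0,0],
    [0,0,0],
    [0,0,0],
  ],
  dp=[
    [0,0.001,-0.018],
    [0,0,-0.008],
    [0,0,-0.003],
    [0,0,-0.003],
    [0,0,-0.002],
  ],
  fingers=[0.02,0.02,0.02,0.02,0.02],
)

```text
clock: 14.48
position: [645.2, 3.3, 32.1]
ee_rot: [-0.652, 0.758, -0.001, -0.001]
contact_force: [-5.8, 0.3, 10.1]
gripper_width: 33.9
```

Call:
servo_tool(
  turn=[
    [0,0,0],
    [0,0,0],
    [0,0,0],
    [0,0,0],
    [0,0,0],
  ],
  dp=[
    [0,0,0.001],
    [0,0,0],
    [0,0,0],
    [0,0,0.04],
    [0,0,0.06],
  ],
  fingers=[0.034,0.085,0.085,0.085,0.085],
)

```text
clock: 15.1
position: [642.6, 2.7, 129.6]
ee_rot: [-0.652, 0.758, 0.002, -0.006]
contact_force: [1.8, 0.0, 0.2]
gripper_width: 85.0
```

Call:
servo_tool(
  turn=[
    [0,0,0],
    [0,0,0],
    [0,0,0],
    [0,0,0],
    [0,0,0],
  ],
  dp=[
    [-0.05,0.03,0.03],
    [-0.052,0.035,0],
    [-0.052,0.033,0],
    [-0.05,0.03,0],
    [-0.015,0.005,0],
  ],
  fingers=[0.085,0.085,0.085,0.085,0.085],
)

```text
clock: 15.72
position: [426.0, 137.1, 164.7]
ee_rot: [-0.652, 0.759, -0.002, 0.002]
contact_force: [0.8, 0.3, 0.8]
gripper_width: 85.0
```

```bash
python3 -c "
from h import *
look('smallest','pics/w5.png')"
```

```text
0.83 [326. 171.  31.  39.] xy [413.3 141.2] res [-1.  -0.8  1.   0.7] d [-12.2   4.3]
0.62 [350.  86.  36.  36.] xy [383.2  75.9] res [-1.2  0.2  1.1 -0.2] d [-42.3 -61. ]
pos [425.5 136.9 164.7] jaw deg 171.28511113709558
```

View pics/w5.png

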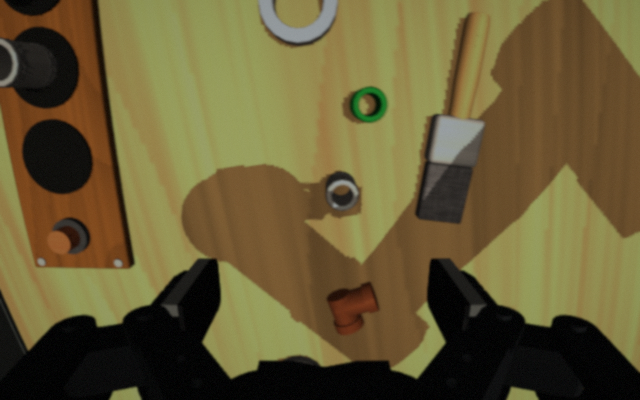

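Call:
servo_tool(
  turn=[
    [0,0,0],
    [0,0,0],
    [0,0,0],
    [0,0,0],
    [0,0,0],
  ],
  dp=[
    [-0.011,0.003,-0.04],
    [0,0,-0.06],
    [0,0,-0.03],
    [0,0,-0.004],
    [0,0,0],
  ],
  fingers=[0.06,0.06,0.06,0.06,0.06],
)

```text
clock: 16.45
position: [423.7, 141.0, 29.4]
ee_rot: [-0.65, 0.76, -0.003, 0.007]
contact_force: [-0.7, 0.4, 0.5]
gripper_width: 59.6
```

Call:
servo_tool(
  turn=[
    [0,0.014,0],
    [0,0,0],
    [0,0,0],
    [0,0,0],
    [0,0,0],
  ],
  dp=[
    [-0.009,0,0],
    [-0.002,0,-0.008],
    [0,0,-0.008],
    [0,0,-0.002],
    [0,0,0],
  ],
  fingers=[0.06,0.06,0.06,0.06,0.06],
)

```text
clock: 17.08
position: [414.3, 142.5, 13.2]
ee_rot: [-0.65, 0.76, 0.002, 0.005]
contact_force: [-0.4, -0.5, -0.4]
gripper_width: 60.0
```

Call:
servo_tool(
  turn=[
    [0,0,0],
    [0,0,0],
    [0,0,0],
    [0,0,0],
    [0,0,0],
  ],
  dp=[
    [0,-0.001,-0.004],
    [0,0,-0.001],
    [0,0,0],
    [0,0,0],
    [0,0,0],
  ],
  fingers=[0.06,0.06,0.015,0.015,0.015],
)

```text
clock: 17.7
position: [414.5, 141.5, 8.2]
ee_rot: [-0.65, 0.76, 0.001, 0.005]
contact_force: [0.3, -0.8, 1.2]
gripper_width: 24.4
```

Call:
servo_tool(
  turn=[
    [0,0,0],
    [0,0,0],
    [0,0,0],
    [0,0,0],
    [0,0,0],
  ],
  dp=[
    [0,0,0.02],
    [0,0,0.05],
    [0.03,-0.01,0.03],
    [0.055,-0.015,0],
    [0.055,-0.015,0],
  ],
  fingers=[0.015,0.015,0.015,0.015,0.015],
)

```text
clock: 18.32
position: [554.3, 100.5, 112.2]
ee_rot: [-0.652, 0.758, 0.001, 0.005]
contact_force: [0.9, 1.0, -0.5]
gripper_width: 24.7
```

Call:
servo_tool(
  turn=[
    [0,0,0],
    [0,0,0],
    [0,0,0],
    [0,0,0],
    [0,0,0],
  ],
  dp=[
    [0.05,-0.015,0],
    [0.04,-0.009,0],
    [0.008,0,-0.01],
    [0,0,-0.01],
    [0,0,0],
  ],
  fingers=[0.015,0.015,0.015,0.015,0.015],
)

```text
clock: 18.95
position: [655.4, 73.9, 87.9]
ee_rot: [-0.651, 0.759, 0.003, 0.003]
contact_force: [0.1, -0.1, -0.9]
gripper_width: 24.6
```

Call:
servo_tool(
  turn=[
    [-0.008,0,0],
    [0,0,0],
    [0,0,0],
    [0,0,0],
    [0,0,0],
  ],
  dp=[
    [0.0005,0.001,-0.03],
    [0,0,-0.015],
    [0,0,0],
    [0,0,0],
    [0,0,0],
  ],
  fingers=[0.015,0.015,0.015,0.015,0.015],
)

```text
clock: 19.58
position: [655.1, 76.7, 45.9]
ee_rot: [-0.652, 0.758, -0.002, 0.002]
contact_force: [0.6, 0.5, -0.5]
gripper_width: 24.6
```

```bash
python3 -c "
from h import *
g=held('smallest','pics/w6.png')"
```

```text
0.92 [289. 231.  70.  92.] xy [658.1  95.8] res [ 7.9  7.9 -7.9 -7.9] d [ 2.8 19.1]
pos [655.3  76.7  46. ] jaw deg 171.43772422583862
held xy [655.4  79.1  31.4] off [  0.2   2.4 -14.4] [ 0.9 -0.8 -0.9  0.7]
```

View pics/w6.png

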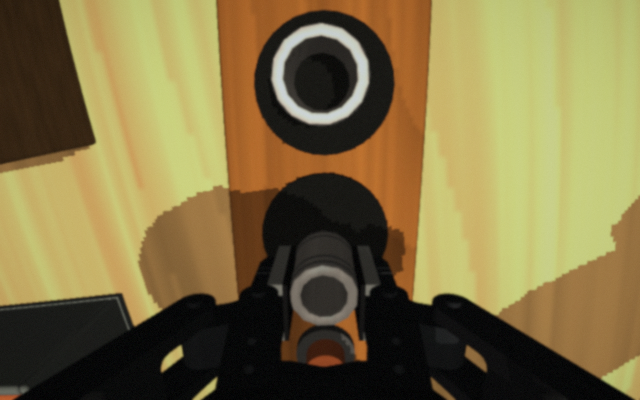

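Call:
servo_tool(
  turn=[
    [0,0,0],
    [0,0,0],
    [0,0,0],
    [0,0,0],
    [0,0,0],
  ],
  dp=[
    [0,-0.001,-0.014],
    [0,0,-0.004],
    [0,0,-0.002],
    [0,0,-0.002],
    [0,0,-0.002],
  ],
  fingers=[0.015,0.015,0.015,0.015,0.015],
)

```text
clock: 20.35
position: [655.0, 75.1, 23.2]
ee_rot: [-0.653, 0.758, -0.002, 0.002]
contact_force: [-5.5, -0.0, 12.8]
gripper_width: 24.7
```

Call:
servo_tool(
  turn=[
    [0,0,0],
    [0,0,0],
    [0,0,0],
    [0,0,0],
    [0,0,0],
  ],
  dp=[
    [0,0,0.001],
    [0,0,0.001],
    [0,0,0],
    [0,0,0.04],
    [0,0,0.06],
  ],
  fingers=[0.03,0.085,0.085,0.085,0.085],
)

```text
clock: 20.98
position: [651.7, 74.2, 121.2]
ee_rot: [-0.652, 0.758, 0.001, -0.004]
contact_force: [0.5, 0.2, 0.9]
gripper_width: 85.2
```

Call:
servo_tool(
  turn=[
    [0,0,0],
    [0,0,0],
    [0,0,0],
    [0,0,0],
    [0,0,0],
  ],
  dp=[
    [-0.025,0.04,0.05],
    [-0.033,0.052,0.03],
    [-0.033,0.052,0],
    [-0.033,0.052,0],
    [-0.033,0.052,0],
  ],
  fingers=[0.085,0.085,0.085,0.085,0.085],
)

```text
clock: 21.6
position: [500.2, 317.8, 202.9]
ee_rot: [-0.649, 0.761, -0.001, 0.003]
contact_force: [0.7, 0.3, -0.2]
gripper_width: 85.0
```

Call:
servo_tool(
  turn=[
    [0,0,0],
    [0,0,0],
    [0,0,0],
    [0,0,0],
    [0,0,0],
  ],
  dp=[
    [-0.016,0.025,0],
    [0,0,0],
    [0,0,0],
    [0,0,0],
    [0,0,0],
  ],
  fingers=[0.085,0.085,0.085,0.085,0.085],
)

```text
clock: 22.22
position: [482.2, 344.9, 202.4]
ee_rot: [-0.651, 0.759, -0.001, 0.002]
contact_force: [-0.8, 0.3, 0.3]
gripper_width: 85.1
```

```bash
python3 -c "
from h import *
look('largest','pics/w7.png');print(read_state()['ee_rot'])"
```

```text
0.83 [286. 143.  66.  71.] xy [486.8 340.5] res [-0.1 -0.8  0.1  0.8] d [ 4.6 -4.4]
pos [482.2 344.9 202.4] jaw deg 171.17969548741533
[-0.6507104   0.75932222 -0.00085249  0.0022394 ]
```

View pics/w7.png

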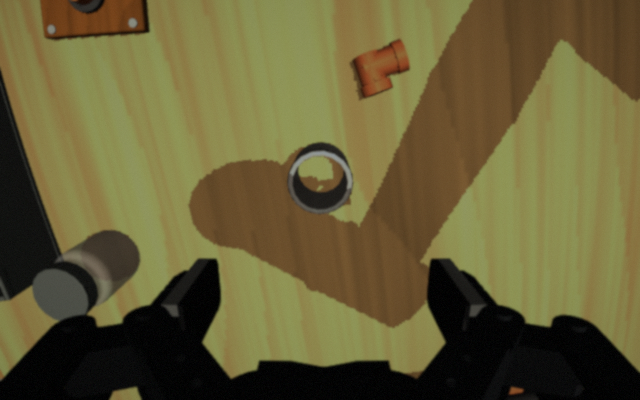

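Call:
servo_tool(
  turn=[
    [0,0,0],
    [0,0,0],
    [0,0,0],
    [0,0,0],
    [0,0,0],
  ],
  dp=[
    [0.003,-0.003,-0.05],
    [0,0,-0.05],
    [0,0,-0.015],
    [0,0,0],
    [0,0,0],
  ],
  fingers=[0.085,0.085,0.085,0.085,0.085],
)

```text
clock: 22.95
position: [488.8, 342.7, 89.2]
ee_rot: [-0.65, 0.76, -0.001, 0.007]
contact_force: [0.2, 0.1, -0.1]
gripper_width: 84.7
```

```bash
python3 -c "
from h import *
look('largest');print(read_state()['ee_rot'])"
```

```text
0.65 [280. 160. 103. 120.] xy [484.9 339.7] res [-1.2  0.9  1.1 -0.7] d [-3.9 -3.1]
pos [488.8 342.8  89.4] jaw deg 171.1117932896844
[-0.65015272  0.75976712 -0.00077818  0.00740031]
```

Call:
servo_tool(
  turn=[
    [-0.008,0.012,0],
    [0,0,0],
    [0,0,0],
    [0,0,0],
    [0,0,0],
  ],
  dp=[
    [-0.004,-0.0025,-0.01],
    [0,0,-0.025],
    [0,0,-0.025],
    [0,0,-0.008],
    [0,0,0],
  ],
  fingers=[0.085,0.085,0.085,0.085,0.085],
)

```text
clock: 23.68
position: [485.4, 341.8, 22.7]
ee_rot: [-0.65, 0.76, 0.001, 0.003]
contact_force: [-0.2, 0.4, -0.0]
gripper_width: 85.0
```

Call:
servo_tool(
  turn=[
    [0,0,0],
    [0,0,0],
    [0,0,0],
    [0,0,0],
    [0,0,0],
  ],
  dp=[
    [0,-0.001,-0.004],
    [0,0,0],
    [0,0,0],
    [0,0,0],
    [0,0,0],
  ],
  fingers=[0.085,0.04,0.04,0.04,0.04],
)

```text
clock: 24.3
position: [486.2, 341.8, 21.1]
ee_rot: [-0.651, 0.759, 0.001, 0.005]
contact_force: [1.2, 0.1, -1.0]
gripper_width: 53.5
```

Call:
servo_tool(
  turn=[
    [0,0,0],
    [0,0,0],
    [0,0,0],
    [0,0,0],
    [0,0,0],
  ],
  dp=[
    [0,0,0.025],
    [0,0,0.05],
    [0.005,-0.02,0.045],
    [0.012,-0.04,0.005],
    [0.015,-0.05,0],
  ],
  fingers=[0.04,0.04,0.04,0.04,0.04],
)

```text
clock: 24.92
position: [514.6, 229.4, 144.6]
ee_rot: [-0.652, 0.758, 0.001, 0.0]
contact_force: [0.6, 0.1, -5.0]
gripper_width: 53.2
```

Call:
servo_tool(
  turn=[
    [0,0,0],
    [0,0,0],
    [0,0,0],
    [0,0,0],
    [0,0,0],
  ],
  dp=[
    [0.015,-0.05,0],
    [0.015,-0.05,0],
    [0.015,-0.05,0],
    [0.015,-0.05,0],
    [0.015,-0.05,0],
  ],
  fingers=[0.04,0.04,0.04,0.04,0.04],
)

```text
clock: 25.55
position: [586.6, -28.9, 140.3]
ee_rot: [-0.652, 0.758, 0.004, -0.003]
contact_force: [1.6, -1.0, -4.0]
gripper_width: 53.7
```

Call:
servo_tool(
  turn=[
    [0,-0.009,0],
    [0,0,0],
    [0,0,0],
    [0,0,0],
    [0,0,0],
  ],
  dp=[
    [0.015,-0.045,0],
    [0.013,-0.04,0],
    [0.008,-0.022,0],
    [0,0,-0.02],
    [0,0,-0.02],
  ],
  fingers=[0.04,0.04,0.04,0.04,0.04],
)

```text
clock: 26.18
position: [620.0, -144.1, 94.1]
ee_rot: [-0.648, 0.761, 0.005, -0.002]
contact_force: [-0.2, -0.4, -4.9]
gripper_width: 53.1
```

Call:
servo_tool(
  turn=[
    [-0.005,-0.009,0],
    [0,0,0],
    [0,0,0],
    [0,0,0],
    [0,0,0],
  ],
  dp=[
    [0.003,-0.003,-0.005],
    [0,0,-0.01],
    [0,0,-0.01],
    [0,0,0],
    [0,0,0],
  ],
  fingers=[0.04,0.04,0.04,0.04,0.04],
)

```text
clock: 26.8
position: [621.4, -146.8, 65.4]
ee_rot: [-0.648, 0.762, 0.002, -0.002]
contact_force: [0.9, 0.7, -3.7]
gripper_width: 53.8
```

```bash
python3 -c "
from h import *
g=held('largest','pics/w8.png');s=read_state();print(s['ee_rot'])
for k in (0,1,2,3):pass
q=search_frame('coupling_largest_center','wrist')[0]['box'];z=s['position'][2]
for dz in (19,21,23): print(dz,fit_cyl([(g,q)],54,60,z-dz))"
```

```text
0.59 [247. 191. 156. 175.] xy [ 624.1 -126.4] res [ 20.7  17.2 -20.8 -18.8] d [ 2.8 20.3]
pos [ 621.3 -146.7   65.3] jaw deg 170.7924625827661
held xy [ 621.1 -147.1   38.1] off [ -0.2  -0.3 -27.3] [ 1.2 -1.4 -1.2  1.1]
[-0.64806185  0.76158145  0.00210043 -0.00226382]
19 (array([ 620.42923209, -151.60663972]), array([-5. , -6.8,  5.1,  7.2]))
21 (array([ 620.58857537, -150.51969886]), array([-3.4, -5.5,  3.5,  5.7]))
23 (array([ 620.74785441, -149.43227698]), array([-1.9, -4.2,  1.9,  4.2]))
```

View pics/w8.png

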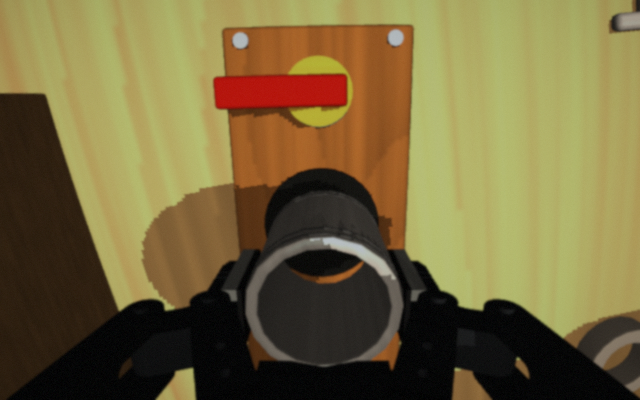

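Call:
servo_tool(
  turn=[
    [0,0,0],
    [0,0,0],
    [0,0,0],
    [0,0,0],
    [0,0,0],
  ],
  dp=[
    [0.0015,0.001,-0.015],
    [0,0,-0.007],
    [0,0,-0.003],
    [0,0,-0.002],
    [0,0,-0.002],
  ],
  fingers=[0.04,0.04,0.04,0.04,0.04],
)

```text
clock: 27.62
position: [622.7, -146.0, 36.1]
ee_rot: [-0.648, 0.761, 0.002, -0.003]
contact_force: [-6.5, 2.0, 13.2]
gripper_width: 53.2
```

Contact. Release, rise, and move clear.

Call:
servo_tool(
  turn=[
    [0,0,0],
    [0,0,0],
    [0,0,0],
    [0,0,0],
    [0,0,0],
  ],
  dp=[
    [0,0,0.001],
    [0,0,0],
    [0,0,0],
    [0,0,0.04],
    [0,0,0.06],
  ],
  fingers=[0.053,0.085,0.085,0.085,0.085],
)

```text
clock: 28.25
position: [622.2, -146.1, 136.5]
ee_rot: [-0.649, 0.761, 0.003, -0.005]
contact_force: [0.6, -1.1, -0.2]
gripper_width: 84.8
```

Call:
servo_tool(
  turn=[
    [0,0,0],
    [0,0,0],
    [0,0,0],
    [0,0,0],
    [0,0,0],
  ],
  dp=[
    [-0.02,0,0.05],
    [-0.05,0.02,0.03],
    [-0.05,0.02,0],
    [-0.04,0.01,0],
    [0,0,0],
  ],
  fingers=[0.085,0.085,0.085,0.085,0.085],
)

```text
clock: 28.88
position: [462.9, -95.8, 227.6]
ee_rot: [-0.649, 0.761, -0.004, 0.003]
contact_force: [-0.5, -0.5, 1.0]
gripper_width: 85.1
```

```bash
python3 -c "
from h import *
G={c:cam(c) for c in ('scene','top')}
for n,p in zip(DIM,PADS):
  for c in G:
    for q in search_frame(f'coupling_{n}_center',c)[:2]:
      if n=='smallest' and 0: pass
      x=fit_cyl([(G[c],q['box'])],*DIM[n],15)[0]; print(n,c,round(q['score'],2),np.round(x-p,1))
i=G['scene']['img'][205:285,215:405]; j=G['top']['img'][140:200,260:420]
f=lambda i,k: cv2.resize(i[:,:,::-1],None,fx=k,fy=k,interpolation=2)
a=f(i,4.2);b=f(j,4.2);w=max(a.shape[1],b.shape[1]);pd=lambda m:np.pad(m,((0,0),(0,w-m.shape[1]),(0,0)))
cv2.imwrite('pics/fin.png',np.vstack([pd(a),pd(b)]))"
```

```text
largest scene 0.71 [-1.4  6.8]
largest top 0.79 [-6.6  1.2]
second scene 0.74 [0.2 4.3]
second top 0.69 [-7.2  4.9]
third scene 0.6 [ 5.6 -1.8]
smallest scene 0.63 [-251.2   -3.6]
smallest scene 0.47 [ 2.1 -4.5]
smallest top 0.41 [-0.2  1.8]
```

View pics/fin.png

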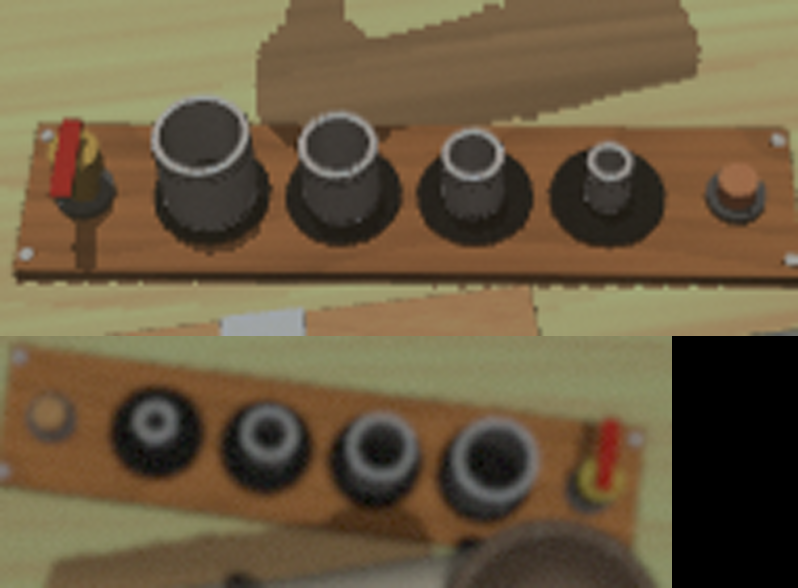

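```bash
python3 -c "
from h import *
S=cam('scene');T=cam('top')
for n,p,a,b in zip(DIM,PADS,[(200,136),(338,146),(473,154),(609,161)],[(495,460-0),(382,447),(268,434),(156,421)]):
  h=15+DIM[n][1]
  print(n,np.round(back(S,(215+a[0]/4.2,205+a[1]/4.2),h)-p,1),np.round(back(T,(260+b[0]/4.2,140+(b[1]-336)/4.2),h)-p,1))
"
```

```text
largest [3.8 0.1] [-2.4 -0.4]
second [3.3 0. ] [-2.4 -1.9]
third [ 2.7 -0.9] [-2.  -1.8]
smallest [ 1.8 -0.4] [-2.2 -1.9]
```

```bash
python3 -c "
from bench import *
print(job_done())"
```

```text
the job is handed in; nothing more can be done
None
```

All four couplings are standing upright on their pads, in order. The largest is next to the red-lever valve, then the second, the third and the smallest. I left the green look-alike where it was and handed the job in at about 29 s, with the gripper well clear.

**Final position check:** I compared the rim centres in the last scene and top pictures with the pad centres. The two views differ by about 4–6 mm in x, and they average to within about 1 mm of each pad centre in x and y.

**Checks that disagreed:**
- Fitting positions to the detection network's boxes was looser, up to about 7 mm off. It found no match for the third coupling in the top view. I trusted the rim measurement and the picture instead.
- In one scene view, the network's best match for the smallest coupling was the green decoy. I ignored it.

**Forces:** The contact forces I saw when setting them down were 10–13 N, and 22 N for the second coupling. I re-placed that one once to centre it.

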